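# Slide the vial tray home under the bench riser

### The job

Take the vial tray by its upright grip, line it up with the two guide rails and slide it along the bench under the riser shelf, keeping the foil caps clear of the shelf's underside. Push it gently on until you feel it bear firmly on the sprung buffer hidden at the back, hold that for a moment, then let go without drawing it back, so that it stays straight between the rails and still against the buffer. Do not jolt the riser or upset the glassware and dishes around it.

Things in the scene. Friction and masses are not known exactly. Their poses are not given: they have to be found in the camera images.
- tray: Loose white vial tray, 0.45 kg: a rack 110 (x) x 100 (y) x 14 mm high with 12 fixed foil-capped vials, tops 48 mm up; a neck 14 wide, 8 to 18 mm above the bench, joins it to an upright grip. Origin: bench level under the grip's middle; x runs to the rack (x = 90 to 200 mm), z up. All weight is in the rack: lifting the grip makes it droop, pressing down over 2 N tips its back up; slide it.
- tray_grip (a point): Middle of the tray's grip, 36 mm above the bench, above the tray's origin: a flat upright bar 44 long (x) x 14 wide (y), from 8 to 50 mm above the bench. Pinch it from above across its flat sides (y). Same axes as the tray.
- tray_back (a point): Middle of the tray's back edge, the one that goes in first (200 mm along x from the tray's origin, 7 mm above the bench).
- shelf: Fixed low riser: a white board 200 deep (x) x 360 wide (y) x 18 mm thick on two side legs (at y = +-165 mm), underside 56 mm and top 74 mm above the bench, with a flask and a bottle standing on it. Origin: on the bench below the board's middle; x points inward, from the open front (nearest the robot) to the back; the front edge is at x = -100 mm.
- bay: Two fixed white plastic rails on the bench under the shelf, same origin and axes as the shelf: along x from -130 mm (30 mm in front of the board) to +70 mm, 12 mm high, 10 mm thick, inner faces at y = +-55 mm, so the rack has 5 mm free each side. The bay includes the buffer at its back.
- bay_mouth (a point): Bench point midway between the rails' front ends (bay x = -130 mm); same axes. Out of sight further in is a damped rubber buffer, 80 wide, 9 to 27 mm up, sprung in x: 2 N/mm, no preload, 12 mm travel. Its depth is unmeasured: tray_back meets it anywhere from bay x = 15 to 45 mm (grip then 55 to 85 mm before the board). Firm is about 4 to 9 N on it, on top of 1 to 4 N sliding friction.
- flask: Bystander: conical glass flask with foil cap, 76 mm across, 125 mm high, on the riser board. Origin at the centre of its base.
- bottle: Bystander: glass jar with a screw cap, 64 mm across, 130 mm high, on the riser board. Origin at the centre of its base.
- beaker: Bystander: glass beaker, 76 mm across, 95 mm high, on the bench to the right of the riser. Origin at the centre of its base.
- dish_stack: Bystander: stack of three petri dishes, 90 mm across, 41 mm high, on the bench to the left of the riser. Origin at the centre of its base.
There are look-alikes about, which are no part of the job. What is shaped like the tray but orange or yellow is not meant.

How it is judged:
By the outcome, as a careful person would: the job done as asked, in the order asked, and still so for the second after the job is handed in, with the robot touching nothing.
It also fails if it takes over 70 s, if anything falls off the work surface, if the arm or the gripper's body presses on something with over 40 N, if the wrist force passes 120 N, or if a joint passes its speed limit or range.

### The arm

A 6-joint arm with a two-finger parallel gripper is mounted at the origin on the work surface. World frame = base frame: x ahead of the robot, y to its left, z up, the work surface at z = 0. Lengths are in mm, angles in degrees, forces in N, time in s.
With the tool pointing down it reaches from about 325 to 925 mm from the base axis. Payload 3.1 kg.
Tool frame: the origin (TCP) lies at the very end of the fingers, on their centre line; the grasp point (between the pads) lies grasp_offset behind it (grasp_offset is the distance from the TCP to the grasp point, in mm); z points along the fingers, y is the line along which they close (so a half turn about z gives the same grasp; the last joint's range is limited). The gripper opens to 85 mm and grips with 20 to 120 N. Pads are 22 mm wide; open, the fingers measure 114 mm over their backs; the gripper's body (76 mm by 85 mm) begins 54 mm behind the grasp point. The pads swing forward as they close: fully open they stand 13 mm farther back than shut.
Start: joints at [-74.267, 12.427, 92.441, -0, 75.132, -6.429], TCP at [235.788, -578.829, 231.3] pointing down, gripper open.
Joint ranges: [-157.48, 157.48], [-44.54, 120.13], [17.64, 146.25], [-64.5, 244.5], [7.68, 150.69], [-147.95, 147.95]. Speed limits (degrees/s): [159.86, 159.86, 180, 180, 180, 180].

### API

Orientations are given as [roll, pitch, yaw] about the fixed x, y, z axes, in that order (R = Rz(yaw) Ry(pitch) Rx(roll)).
In Python, from station import * gives the robot as it stands. Calls block until the motion is done:
- goto(position, orientation): joint-space move of the TCP to a pose.
- move_l(position, attitude=None, speed=150): straight line of the TCP; attitude=None keeps the orientation; speed is the mean speed in mm/s.
- move_j(angles): joint-space move.
- grip(opening, squeeze=None): finger opening in mm; squeeze is the grip in N (None keeps the last); returns when the fingers have stopped.
- wait(seconds).
- solve_ik(position, orientation): joint angles nearest the present ones, or None.
- get_obs(): the state.
- get_image(name): name is "scene" or "side" or "wrist"; returns the picture (480x640x3 uint8, red, green, blue); there is no depth.
- get_calibration(name): a dict with "fx", "fy", "cx", "cy" (pixels), "R" (3x3) and "t" (3): a world point X has camera coordinates R X + t; the wrist camera has in their place "mount" (4x4, takes a point from camera to tool coordinates, whose origin is the TCP and whose axes are the flange's). Camera axes: x right, y down, z forward; pixel columns grow to the right and rows downward; lengths in mm; the calibration is good to about 2 mm. A picture is of the moment at which its call begins: read the wrist's pose just before it. get_calibration takes no time and is no camera call.
A pose or a line that the arm cannot do raises Unreachable and nothing moves.
- sign_off(): hands the job in; it is judged then, once.
Trained networks look in the newest picture that a camera, given by its name, has taken for a name from the list of things; names that differ only in an ending like _2 or _b are one class to them, and where a whole thing is asked for, a point or a joint stands for the part that bears it (a point fixed in the world has none). Each returns a list of dicts, best first, with "score" (0 to 1); they miss things now and then, are a little off and sometimes report something else, mostly with a low value. They report only what shows in the picture. A call takes as long as a camera call. They do not tell look-alikes from the thing itself.
- spot_in(name, camera): "extent" ([centre column, centre row, width, height] in pixels, round what is visible of it).
- regions_of(name, camera): "region" (480x640 bool, what is visible of it) and "extent" ([centre column, centre row, width, height] in pixels, round what is visible of it).
The state is a dict: "t": time; "joint_pos": joint angles; "qvel": joint speeds; "effort": joint torques, N m; "tcp_pos": TCP position; "ee_rot": TCP orientation; "wrist_force": force on the tool from outside, world axes, zero at the start; "moment": the same for the moment, N m; "grip_width": finger opening in mm; "grip_force": force on a finger pad.
Only numpy, scipy, OpenCV 4.12 (cv2) and the standard library are available. Lean on these libraries where they do the work, as an engineer would, in place of code of your own. Each camera call takes 0.05 s, during which the arm holds its last target. There are 200 camera calls.

## Working session

There is one attempt and no reset: what is moved stays moved. The work goes in short steps, each a Python script; the robot and the scene stay as the last script left them, time stands still between calls to the robot, and variables do not carry over. Pictures are saved under pics/ and viewed, at most 10 in all, crops included, and the job is handed in when it is done.

```bash
mkdir -p pics; ls; python3 - <<'E'
from station import *
import cv2,numpy as np
np.set_printoptions(precision=3,suppress=True)
o=get_obs();print(o)
ims=[]
for c in("scene","side"):
    im=get_image(c);cv2.imwrite(f"pics/{c}0.png",im[:,:,::-1])
    k=get_calibration(c);print(c,k)
    for n in("tray","tray_grip","shelf","bay","flask","bottle","beaker","dish_stack"):
        print(n,[(round(d["score"],2),np.round(d["extent"]).tolist()) for d in spot_in(n,c)])
print(get_calibration("wrist"))
print([k for k in globals() if 'off' in k])
E
```

```text
pics
{'t': 0.0, 'joint_pos': array([-74.265,  12.477,  92.529,  -0.001,  75.133,  -6.428]), 'qvel': array([ 0.012, -0.108,  0.045, -0.051,  0.007,  0.073]), 'effort': array([  0.   , -39.685, -30.386,  -0.   ,   0.01 ,   0.   ]), 'tcp_pos': array([ 235.569, -578.019,  229.959]), 'ee_rot': array([-179.862,   -0.014,   22.163]), 'wrist_force': array([-0.053, -0.059,  0.666]), 'moment': array([ 0.021, -0.045,  0.04 ]), 'grip_force': 0.0, 'grip_width': 85.35527170285864}
scene {'fx': 499.2751897867537, 'fy': 499.2751897867537, 'cx': 315.0117551423051, 'cy': 237.11857004048818, 'R': array([[-0.819,  0.574,  0.013],
       [ 0.434,  0.633, -0.641],
       [-0.376, -0.519, -0.768]]), 't': array([ 464.255, -202.353, 1358.731])}
tray [(0.9, [500.0, 301.0, 94.0, 102.0]), (0.75, [372.0, 281.0, 95.0, 74.0]), (0.75, [355.0, 169.0, 58.0, 64.0]), (0.72, [197.0, 160.0, 34.0, 50.0])]
tray_grip [(0.82, [504.0, 299.0, 94.0, 99.0]), (0.77, [369.0, 280.0, 97.0, 73.0]), (0.75, [359.0, 170.0, 56.0, 61.0]), (0.38, [395.0, 422.0, 56.0, 56.0])]
shelf [(0.65, [229.0, 284.0, 162.0, 174.0])]
bay []
flask [(0.67,
[... 560 characters left out ...]
98.0, 129.0, 58.0]), (0.67, [435.0, 408.0, 85.0, 145.0]), (0.63, [437.0, 237.0, 110.0, 41.0])]
shelf [(0.79, [224.0, 241.0, 159.0, 120.0])]
bay [(0.81, [277.0, 254.0, 47.0, 38.0]), (0.63, [341.0, 296.0, 125.0, 59.0])]
flask []
bottle [(0.74, [261.0, 176.0, 31.0, 66.0])]
beaker [(0.92, [322.0, 171.0, 28.0, 43.0])]
dish_stack [(0.96, [188.0, 404.0, 73.0, 66.0])]
{'fx': 375.8263115991199, 'fy': 375.8263115991199, 'cx': 323.5040186733955, 'cy': 240.94445551572204, 'mount': array([[   0.   ,   -0.947,   -0.32 ,   83.125],
       [   1.   ,    0.   ,    0.   ,   -0.465],
       [  -0.   ,   -0.32 ,    0.947, -142.59 ],
       [   0.   ,    0.   ,    0.   ,    1.   ]])}
['sign_off', 'grasp_offset']
```

View pics/scene0.png

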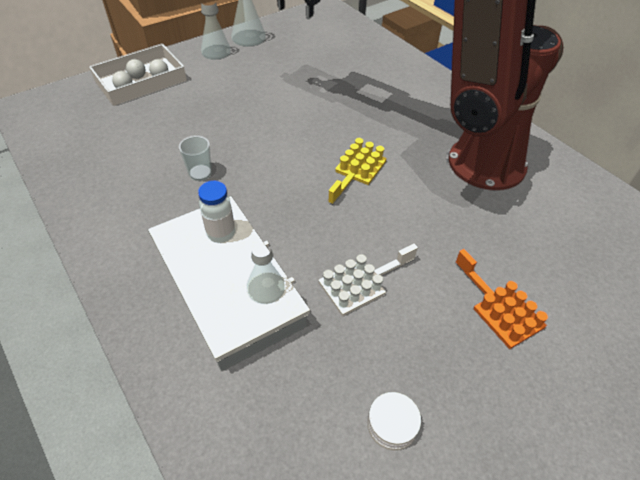

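View pics/side0.png

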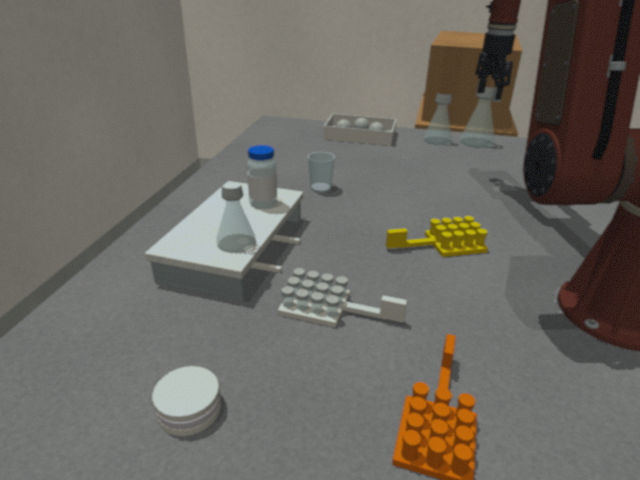

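The scene view shows the white tray: rack at about (355,283), grip at (408,255). The board corners are near (150,233), (232,200), (307,312), (218,352), and the rail tips near (266,244) and (292,283). The orange and yellow trays are decoys. I'll back-project these points next.

```bash
cat > h.py <<'E'
from station import *
import cv2,numpy as np
from scipy.optimize import least_squares
from scipy.spatial.transform import Rotation as Ro
np.set_printoptions(precision=2,suppress=True)
def cam(c):
    k=get_calibration(c)
    if c=="wrist":
        o=get_obs();T=np.eye(4);T[:3,:3]=Ro.from_euler("xyz",o["ee_rot"],degrees=True).as_matrix();T[:3,3]=o["tcp_pos"]
        M=np.linalg.inv(T@k["mount"]);k["R"]=M[:3,:3];k["t"]=M[:3,3]
    return k
def back(k,uv,z):
    C=-k["R"].T@k["t"];d=k["R"].T@np.array([(uv[0]-k["cx"])/k["fx"],(uv[1]-k["cy"])/k["fy"],1])
    return C+d*(z-C[2])/d[2]
def proj(k,X):
    p=np.asarray(X)@k["R"].T+k["t"];return np.c_[k["fx"]*p[:,0]/p[:,2]+k["cx"],k["fy"]*p[:,1]/p[:,2]+k["cy"]]
def place(P,pose):
    x,y,a=pose;c,s=np.cos(np.radians(a)),np.sin(np.radians(a));P=np.atleast_2d(np.asarray(P,float))
    return np.c_[x+c*P[:,0]-s*P[:,1],y+s*P[:,0]+c*P[:,1],P[:,2]]
def fit(obs,x0):  # obs: list of (k, local pts, pixels)
    r=lambda p:np.concatenate([(proj(k,place(P,p))-np.array(q)).ravel() for k,P,q in obs])
    s=least_squares(r,x0,x_scale=[10,10,5],loss="soft_l1");return s.x,r(s.x)
E
python3 - <<'E'
from h import *
k=get_calibration("scene");s=get_calibration("side")
for n,uv,z in[("A",(150,233),74),("B",(232,200),74),("C",(307,312),74),("D",(218,352),74),("r1",(266,244),12),("r2",(292,283),12),("grip",(408,252),50)]:print(n,back(k,uv,z))
for n,uv,z in[("A",(154,254),74),("B",(234,267),74),("C",(303,195),74),("r1",(299,240),12),("r2",(280,268),12),("grip",(394,303),50),]:print(n,back(s,uv,z))
# edges of the rack base corners scene
for uv in[(348,310),(386,288),(320,281)]:print(back(k,uv,14))
E
```

```text
A [ 860.27 -209.42   74.  ]
B [ 664.68 -196.69   74.  ]
C [691.55 148.92  74.  ]
D [872.47 126.47  74.  ]
r1 [645.3  -85.58  12.  ]
r2 [655.77  39.31  12.  ]
grip [415.25 137.01  50.  ]
A [858.6  136.03  74.  ]
B [698.01 139.96  74.  ]
C [ 652.22 -185.75   74.  ]
r1 [635.02 -82.54  12.  ]
r2 [644.18  35.19  12.  ]
grip [407.02 143.01  50.  ]
[597.97 163.25  14.  ]
[497.05 166.04  14.  ]
[603.54  70.56  14.  ]
```

```bash
python3 - <<'E'
from h import *
print(grasp_offset)
goto([520,40,350],[180,0,-5]);wait(.3)
o=get_obs();print(o["t"],o["tcp_pos"],o["ee_rot"])
k=cam("wrist");im=get_image("wrist");cv2.imwrite("pics/w1.png",im[:,:,::-1])
np.save("k1.npy",k,allow_pickle=True)
for n in("tray","tray_grip","shelf","bay","tray_back","bay_mouth"):
    print(n,[(round(d["score"],2),np.round(d["extent"],1).tolist()) for d in spot_in(n,"wrist")])
E
```

```text
18.700000000000003
3.65 [520.05  39.64 349.91] [-180.      0.01   -5.04]
tray [(0.91, [488.2, 295.5, 97.8, 139.7]), (0.82, [145.5, 328.6, 166.4, 71.3]), (0.77, [264.1, 202.9, 90.7, 181.6])]
tray_grip [(0.94, [488.5, 297.6, 100.0, 135.3]), (0.93, [144.7, 332.3, 168.1, 73.6]), (0.77, [261.0, 202.7, 81.0, 186.6])]
shelf [(0.72, [389.1, 21.9, 373.3, 43.8])]
bay [(0.96, [376.6, 54.5, 118.5, 42.1])]
tray_back [(0.91, [260.9, 201.6, 79.4, 182.1]), (0.85, [144.8, 332.3, 170.1, 74.6]), (0.72, [491.4, 298.8, 95.8, 139.1])]
bay_mouth [(0.95, [377.7, 54.4, 110.8, 35.3])]
```

View pics/w1.png

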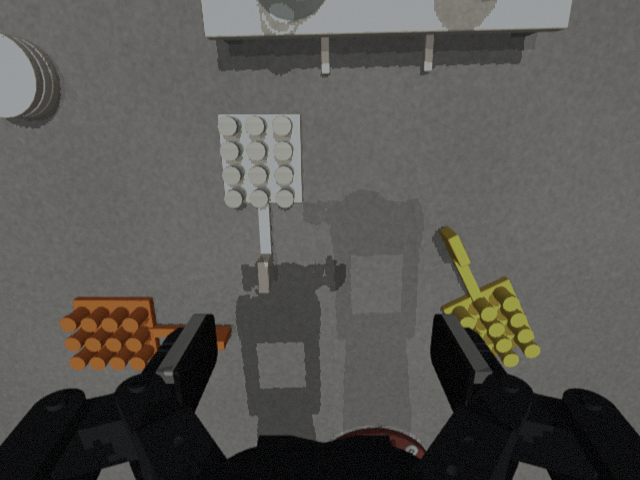

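The view is clear: white rack corners near (219,115), (300,114), (302,204) and (225,207), grip near (263,275), rail ends at (325,73) and (428,71). I'll enlarge it to read the corners accurately.

```bash
python3 - <<'E'
import cv2
im=cv2.imread("pics/w1.png");
a=cv2.resize(im[100:300,200:320],None,fx=3,fy=3,interpolation=cv2.INTER_CUBIC)
b=cv2.resize(im[0:100,300:450],None,fx=2.7,fy=2.7,interpolation=cv2.INTER_CUBIC)
import numpy as np
c=np.zeros((600,780,3),np.uint8);c[:,:360]=a;c[:270,365:770]=b;cv2.imwrite("pics/w1c.png",c)
E
```

```text
(no output)
```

View pics/w1c.png

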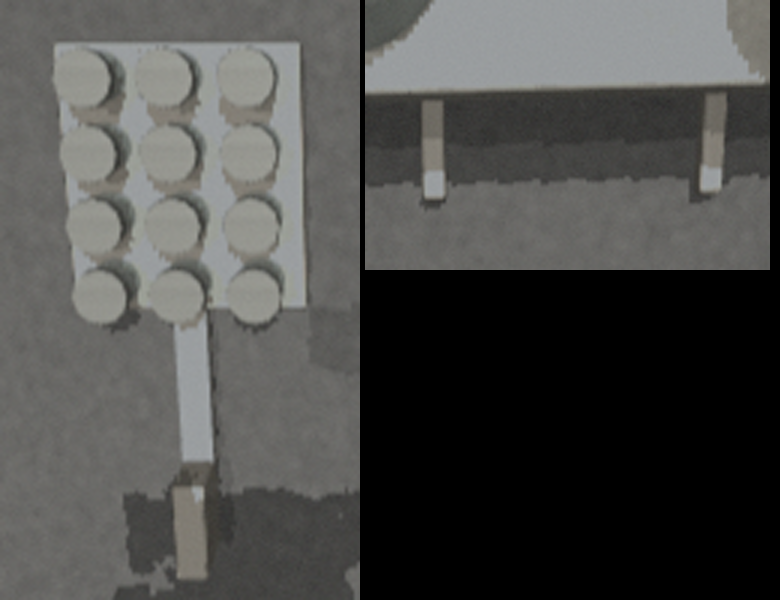

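```bash
python3 - <<'E'
from h import *
k=np.load("k1.npy",allow_pickle=True).item();s=get_calibration("scene");d=get_calibration("side")
p,r=fit([(k,[(200,50,14),(200,-50,14),(90,-50,14),(22,7,50),(22,-7,50),(-22,7,50),(-22,-7,50)],[(218.3,114),(299.7,114),(302,202.3),(257.7,262.3),(268,262),(259,293),(269,292.7)])],[411,140,-4])
print("tray",p,r)
R=(k,[(-130,65,12),(-130,55,12),(-130,-55,12),(-130,-65,12)],[(321.9,72.5),(329.6,72.5),(424.4,70),(432.2,70)])
B=(k,[(-100,180,74),(-100,-180,74)],[(206,36),(571,27)])
S=(s,[(-100,-180,74),(-100,180,74),(100,180,74),(100,-180,74)],[(232,200),(307,312),(218,352),(150,233)])
for o in([R],[B],[R,B],[S]):
    q,r=fit(o,[778,-30,-4]);print("bay",q,r)
for n,uv in(("flask",(267,296)),("bottle",(220,236))):print(n,back(s,uv,74))
E
```

```text
tray [410.46 127.5   -4.85] [-0.85 -0.26  0.67 -0.52  0.29  0.57 -0.78 -0.33 -0.03 -0.06 -0.07  0.33
  0.67  0.6 ]
bay [773.96 -41.97  -3.75] [-0.42  0.1   0.41 -0.11 -0.37  0.11  0.39 -0.09]
bay [773.76 -43.71  -3.76] [ 0.34 -0.04 -0.34 -0.05]
bay [773.87 -42.64  -3.76] [ 0.13  0.11  0.96 -0.09  0.18  0.16  0.94 -0.05 -0.75 -0.08 -1.43 -0.06]
bay [771.21 -30.5   -3.48] [ 0.05 -2.63  5.79 -0.02 -0.33  9.72 -1.18 -2.  ]
flask [735.92  73.83  74.  ]
bottle [ 738.96 -115.93   74.  ]
```

```bash
python3 - <<'E'
from h import *
T=[410.5,127.5];A=[180,0,175.15]
print(solve_ik([*T,130],A),solve_ik([*T,18.5],A))
goto([*T,130],A);grip(50,100)
move_l([*T,18.5],speed=80);wait(.2);o=get_obs();print(o["t"],o["tcp_pos"],o["ee_rot"],o["wrist_force"])
grip(5,100);wait(.3);o=get_obs();print(o["t"],o["tcp_pos"],o["wrist_force"],o["moment"],o["grip_width"],o["grip_force"])
im=get_image("side");cv2.imwrite("pics/s1.png",im[:,:,::-1])
E
```

```text
[  7.88  -5.29 122.85   0.    62.44 -77.27] [  7.88   6.95 125.63   0.    47.42 -77.27]
8.6833 [410.88 127.54  18.89] [179.99   0.05 175.15] [ 0.35 -0.78 -0.65]
9.4083 [410.46 127.53  18.63] [-1.34 -0.13  5.95] [-0.06  0.26  0.05] 12.811835936454107 97.40275025367737
```

View pics/s1.png

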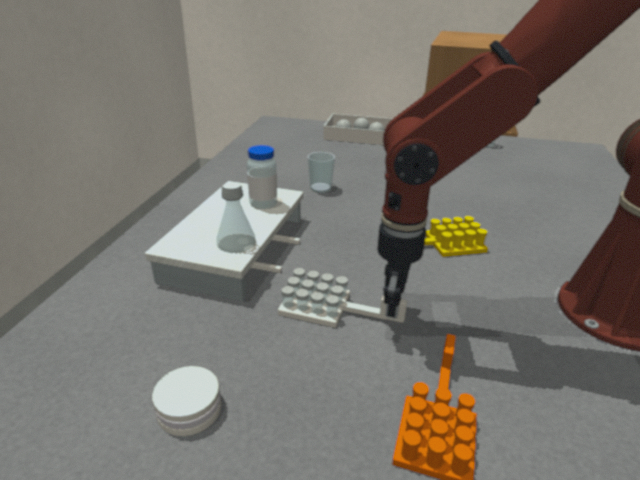

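The tray is pinched, with a 12.8 mm opening, but the tool is pressing down about 6 N. I'll relieve that first, then slide sideways and straighten.

```bash
cat >> h.py <<'E'
BAY=np.array([773.9,-42.3,-3.76])
def at(x,y,z):  # tool on tray origin at bay x,y
    return place([[x,y,z]],BAY)[0]
def level(z):   # ease the vertical load on the grip
    for _ in range(8):
        w=np.mean([(wait(.03),get_obs()["wrist_force"][2])[1] for _ in range(3)])
        if -1.5<w<.7: break
        z+=float(np.clip(.12*w,-.4,.4)) ; p=get_obs()["tcp_pos"]
        move_l([LAST[0],LAST[1],z],speed=10)
    print("level",z,w); return z
LAST=[410.5,127.5]
E
python3 - <<'E'
from h import *
z=level(18.5)
o=get_obs();print(o["t"],o["tcp_pos"],o["wrist_force"],o["moment"])
E
```

```text
level 18.68622031018344 0.5270554034952024
10.9583 [410.52 127.51  18.81] [ 0.08  0.17 -0.1 ] [ 0.02 -0.01  0.06]
```

```bash
python3 - <<'E'
from h import *
z=18.69
for f in (.25,.5,.75,1):
    y=145.6*(1-f);a=-4.85+f*1.09
    move_l(at(-373.8,y,z),[180,0,180+a],speed=60)
    o=get_obs();print(o["t"],o["tcp_pos"],o["wrist_force"],o["moment"])
wait(.2);o=get_obs();print(o["t"],o["tcp_pos"],o["ee_rot"],o["wrist_force"],o["moment"])
im=get_image("scene");cv2.imwrite("pics/c2.png",cv2.resize(im[180:360,180:460,::-1],None,fx=2.8,fy=2.8,interpolation=cv2.INTER_CUBIC))
E
```

```text
11.7167 [408.12  90.52  18.78] [-0.13 -1.29  2.41] [-0.05 -0.01  0.08]
12.475 [405.77  54.33  18.76] [0.14 0.94 3.01] [ 0.11 -0.16  0.17]
13.2333 [403.34  18.3   18.75] [0.1  1.68 3.97] [ 0.3  -0.14  0.24]
13.9917 [400.87 -17.94  18.69] [0.2  2.26 3.56] [ 0.33 -0.15  0.32]
14.1917 [400.88 -17.9   18.69] [-179.97   -0.    176.25] [-0.14  1.46  3.92] [ 0.28 -0.1   0.26]
```

View pics/c2.png

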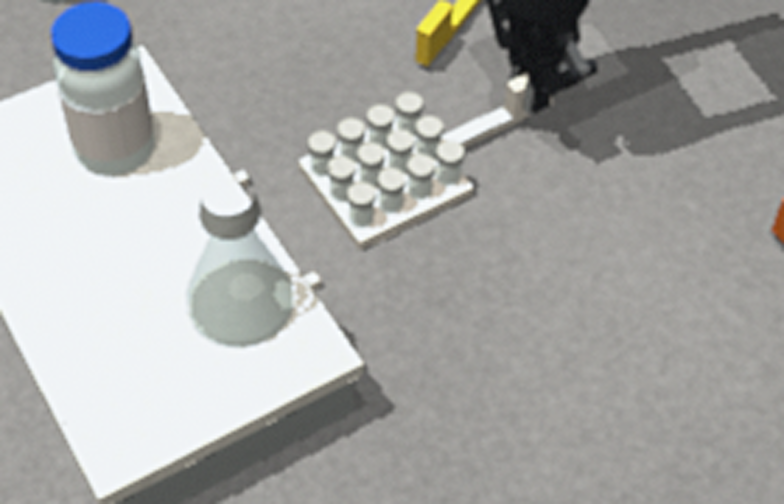

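The rack sits in front of the rails, roughly aligned. I'll check the tray and rail poses with this one camera and level the load.

```bash
python3 - <<'E'
import h
from h import *
s=get_calibration("scene");px=lambda l:[(180+u/2.8,180+v/2.8) for u,v in l]
p,r=fit([(s,[(200,-50,14),(200,50,14),(90,50,14),(200,50,0)],px([(302,160),(362,236),(472,182),(364,245)]))],[401,-18,-4]);print("tray",p,r)
r1=back(s,px([(247,176)])[0],12);r2=back(s,px([(317,277)])[0],12);print("rails",r1,r2,"mid",(r1+r2)/2,"yaw",np.degrees(np.arctan2(-(r2-r1)[0],(r2-r1)[1])))
print("expected mouth",at(-130,0,12),"tips",at(-130,-60,12),at(-130,60,12), "exp px",(proj(s,[at(-130,-60,12),at(-130,60,12)])-180)*2.8)
h.LAST[:]=at(-373.8,0,0)[:2]
z=h.level(18.69)
E
```

```text
tray [395.01 -18.79  -2.77] [-0.91 -1.67  0.27  0.43  1.51 -0.44 -0.47  0.94]
rails [639.31 -85.59  12.  ] [647.68  31.83  12.  ] mid [643.5  -26.88  12.  ] yaw -4.075971882682131
expected mouth [644.18 -33.77  12.  ] tips [640.25 -93.65  12.  ] [648.11  26.1   12.  ] exp px [[240.93 170.28]
 [312.49 272.29]]
level 18.87179016388689 -0.0781599422629247
```

The scene camera and wrist estimates differ by several mm at the rails. With only 5 mm of play, I'll release and take one precise wrist look from overhead.

```bash
python3 - <<'E'
from h import *
grip(45);p=at(-373.8,0,0);move_l([p[0],p[1],130],speed=200)
goto([515,-30,300],[180,0,-3.76]);wait(.3)
k=cam("wrist");im=get_image("wrist");np.save("k2.npy",k,allow_pickle=True)
print(get_obs()["t"],get_obs()["tcp_pos"])
cv2.imwrite("pics/w2.png",im[:,:,::-1])
u=proj(k,[at(-174,0,14),at(-130,0,12),at(-374,0,50)]);print(u)
cv2.imwrite("pics/w2c.png",cv2.resize(im[0:300,200:440,::-1],None,fx=2,fy=2,interpolation=cv2.INTER_CUBIC))
E
```

```text
19.175 [514.98 -30.02 300.01]
[[319.77 111.58]
 [319.67  67.1 ]
 [319.98 294.07]]
```

View pics/w2c.png

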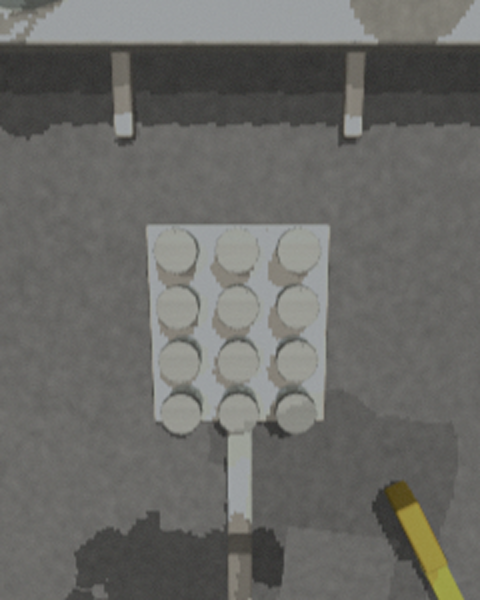

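Overhead view: the rack's mid-line is at column 319 and the midpoint of the rails' inner faces is at about 319.5, with the board edge level. The tray is centred and straight, so I'll regrip, slide in and feel for the buffer.

```bash
cat > slide.py <<'E'
import h
from h import *
def F(n=4):
    f=np.mean([(wait(.025),get_obs()["wrist_force"])[1] for _ in range(n)],0)
    c,s=np.cos(np.radians(BAY[2])),np.sin(np.radians(BAY[2]));return np.array([c*f[0]+s*f[1],-s*f[0]+c*f[1],f[2]])
def go(x,z,speed):
    p=at(x,0,z);h.LAST[:]=p[:2];move_l(p,[180,0,180+BAY[2]],speed=speed)
E
python3 - <<'E'
from slide import *
k=np.load("k2.npy",allow_pickle=True).item()
p,r=fit([(k,[(200,50,14),(200,-50,14),(90,-50,14),(90,50,14),(22,7,50),(22,-7,50)],[(274,112.5),(364,112.5),(361.5,210.5),(277.5,210),(314,276),(326,276)])],[401,-18,-4]);print("tray",p,r)
q,r=fit([(k,[(-130,65,12),(-130,55,12),(-130,-55,12),(-130,-65,12)],[(257.5,67),(266.5,67),(372.5,67),(380.5,67)])],BAY);print("bay",q,r)
z=18.6;A=[180,0,180+p[2]]
goto([p[0],p[1],130],A);move_l([p[0],p[1],z],speed=100);grip(5,100);wait(.2)
h.LAST[:]=p[:2];z=h.level(z);print(get_obs()["t"],get_obs()["tcp_pos"],get_obs()["grip_width"],F())
E
```

```text
tray [400.8  -17.73  -3.58] [-1.25 -0.87  1.51 -1.15  0.92  0.15 -0.41  0.89 -0.32  0.59 -0.03  0.56]
bay [774.01 -41.87  -3.74] [-0.37  0.    0.19  0.   -0.61  0.01  0.95  0.01]
level 19.4 -0.8239082431672514
24.5083 [401.3  -17.81  19.39] 12.676515916041946 [ 2.38  0.12 -1.37]
```

```bash
python3 - <<'E'
from slide import *
z=19.3;ok=True
for x in (-350,-330,-310,-290,-270,-250,-230,-210,-198,-190):
    go(x,z,45);f=F(2);print(x,round(get_obs()["t"],1),f,get_obs()["moment"])
    if abs(f[1])>7 or f[0]<-8: print("STOP");break
    if not -1.8<f[2]<1.2: z=h.level(z)
E
```

```text
-350 25.3 [-8.2   0.67  9.21] [ 0.11  0.97 -0.01]
STOP
```

Vertical stiffness is about 30 N/mm, so my 0.1 mm lower command loaded the tray. I'll level, then carry the grip about 0.3 mm light.

```bash
python3 - <<'E'
from slide import *
h.LAST[:]=at(-350,0,0)[:2]
z=h.level(19.3)+.2
print(get_obs()["tcp_pos"])
for x in (-345,-335,-320,-300,-280,-260,-240,-220,-205,-197,-190):
    go(x,z,45);f=F(2);print(x,round(get_obs()["t"],1),round(z,2),f,get_obs()["moment"][1])
    if abs(f[1])>7 or f[0]<-10: print("STOP");break
    if f[2]>1: z=h.level(z)+.15
    if f[2]<-3: z-=.15
E
```

```text
level 18.500000000000004 -5.214232540845267
[424.72 -19.38  18.68]
-345 28.4 18.7 [ 0.27  0.72 -4.39] 0.5455318995968526
-335 28.9 18.55 [ 1.07  0.22 -2.9 ] 0.43098059768620745
-320 29.4 18.55 [ 0.69  0.35 -3.52] 0.44001785680328415
-300 30.1 18.4 [ 0.4   0.5  -2.58] 0.3756644275871348
-280 30.7 18.4 [-0.69 -0.5  -0.59] 0.40697124591222533
-260 31.3 18.4 [-1.22 -0.39 -0.54] 0.4766328199293756
-240 32.0 18.4 [-0.88 -0.14 -0.35] 0.408582087897125
-220 32.6 18.4 [-1.26  0.19 -1.24] 0.4211385840420101
-205 33.1 18.4 [-0.85  0.4  -0.17] 0.3535932511454774
-197 33.5 18.4 [-3.04 -0.35  1.44] 0.6300929202159988
level 18.71223254314828 -0.09106085737192865
-190 34.7 18.86 [ 1.54 -0.05 -3.5 ] 0.42911041217693346
```

```bash
python3 - <<'E'
from slide import *
z=18.6;x=-190;hist=[]
while x<-146:
    st=1.0 if not hist or hist[-1][1]>-4 else .5
    x+=st;go(x,z,12);f=F(2);hist.append((x,*f))
    print(x,round(get_obs()["t"],2),round(z,2),f,round(get_obs()["moment"][1],2))
    if abs(f[1])>7 or f[0]<-7.5: print("STOP");break
    if f[2]>1.3: z+=.06
    if f[2]<-2.5: z-=.06
    if get_obs()["t"]>52: print("TIME");break
E
```

```text
-189.0 34.98 18.6 [-2.89 -0.6  -1.31] 0.73
-188.0 35.28 18.6 [-3.2  -0.89  0.39] 0.95
-187.0 35.58 18.6 [-2.76  0.32 -1.3 ] 0.76
-186.0 35.88 18.6 [-2.01 -0.56 -0.78] 0.82
-185.0 36.18 18.6 [-3.16  0.03 -0.72] 0.8
-184.0 36.48 18.6 [-2.46  0.26 -1.01] 0.73
-183.0 36.78 18.6 [-2.78  0.67 -1.32] 0.75
-182.0 37.08 18.6 [-2.4   0.39 -1.43] 0.74
-181.0 37.38 18.6 [-1.44  0.67 -1.23] 0.79
-180.0 37.68 18.6 [-1.91 -0.38 -0.9 ] 0.77
-179.0 37.98 18.6 [-1.92 -0.69 -1.6 ] 0.76
-178.0 38.28 18.6 [-2.82  0.4  -1.62] 0.76
-177.0 38.58 18.6 [-4.25 -0.73 -0.05] 0.97
-176.5 38.88 18.6 [-5.16  0.23  1.45] 1.12
-176.0 39.18 18.66 [-5.98 -0.32  0.99] 1.16
-175.5 39.48 18.66 [-6.64 -0.5   2.02] 1.28
-175.0 39.78 18.72 [-6.43  0.05  2.45] 1.27
-174.5 40.08 18.78 [-7.23 -0.15  2.55] 1.33
-174.0 40.38 18.84 [-7.79 -0.8   2.84] 1.45
STOP
```

Contact came at about x = -177.5 mm, and the load has built to about 5.5 N over friction. I'll push 0.5 mm more, hold, then release straight up.

```bash
python3 - <<'E'
from slide import *
go(-173.4,18.86,8);wait(.2);print(F(),get_obs()["t"]);wait(1.0);print(F(),get_obs()["t"],get_obs()["tcp_pos"])
grip(36);wait(.4);print(F(),get_obs()["grip_width"],get_obs()["t"])
p=get_obs()["tcp_pos"];move_l([p[0],p[1],110],speed=80)
move_l([430,-20,240],speed=250);wait(.3)
a=get_image("scene");b=get_image("side");print(get_obs()["t"])
c=np.zeros((560,790,3),np.uint8)
c[:,:395]=cv2.resize(a[160:372,190:340],(395,560),interpolation=cv2.INTER_CUBIC)
c[:,395:]=cv2.resize(b[130:330,230:371],(395,560),interpolation=cv2.INTER_CUBIC)
cv2.imwrite("pics/end.png",c[:,:,::-1])
E
```

```text
[-9.61 -0.59  3.89] 40.9333
[-9.19 -0.5   3.7 ] 42.0333 [598.73 -30.77  18.55]
[-0.05  0.03  0.05] 36.25168232610784 42.8833
45.5833
```

View pics/end.png

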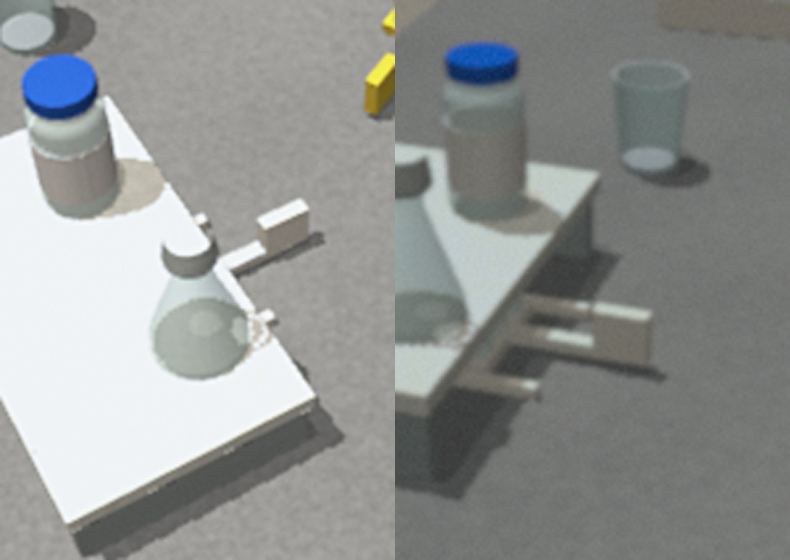

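The tray is straight between the rails under the shelf, with the grip and neck standing out at the front and the flask, bottle and beaker still upright. The buffer load was about 7 N, held for over a second. Handing in.

```bash
python3 -c "
from station import *
print(sign_off())"
```

```text
the job is handed in; nothing more can be done
None
```

The white vial tray is between the rails under the shelf: I pushed it onto the buffer at an estimated 7 N for over a second, released it without drawing it back, and handed the job in at about 46 s with the flask, bottle and beaker still upright (I took no close picture of the dish stack afterwards).

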